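Mesh the splined gear on the drive shaft and hold it against its spring

TASK

Pick the toothed brass gear out of the parts bin and, hub upward, turn it until the four slots of its bore mesh with the four keys of the drive unit's shaft, then slide it all the way home so that it pushes the orange spring ring down and sits flush on the aluminium rim. Finish with the gripper still on the gear, keeping it pressed home against the spring, so that I can fit the retaining clip: do not let go. Leave the other parts in the bin where they are.

Things in the scene. Friction and masses are not known exactly. Their poses are not given: they have to be found in the camera images.
- gear_center (a point): Loose brass gear, 0.16 kg, lying flat in the bin, hub upward: toothed disc 61 mm across and 14 mm thick (24 teeth) with a round hub 36 mm across on top; 34 mm high in all. Grip it by the hub (14 to 34 mm above its underside). Point on its axis, 17 mm above the underside; z up, x and y through the slots of the bore.
- gear_foot (a point): Same gear: centre of its underside, axes as gear_center. The through bore has a round core of 16 mm diameter and four slots at 90 degrees, 8 mm wide, reaching 13 mm from the axis. White dots on the disc are in line with the slots.
- gear: Same gear; origin at the centre of its underside, axes as gear_center.
- drive: Drive unit, fixed: square blue housing (86 mm, top 36 mm above the desk) on a 96 mm foot plate, with an upright steel shaft in the middle; a dark motor, top 37 mm above the desk, sticks out on its +x side to 77 mm from the shaft. Origin on the desk under the shaft; x and y along the housing's sides and the shaft's keys.
- seat (a point): Centre of the aluminium boss rim (54 mm across) of the drive unit, 46 mm above the desk: the gear is home with its underside flush on this rim. z up along the shaft, x and y along the shaft's four keys. Slots and keys have 1 mm clearance per side and must agree within about 5 degrees; any of the four quarter turns fits.
- key_top (a point): On the shaft's axis, 28 mm above the seat, where the four keys (6 mm wide, reaching 11 mm from the axis) end. The round core, 14 mm in diameter, goes on to 45 mm above the seat, its topmost 7 mm tapered to 9 mm. The gear centres on the core first and rests on the key tops while slots and keys do not line up.
- tray_stand: Bystander, fixed: white wire paper tray on a stand to the left of the drive unit, 250 mm along x, 340 mm along y and 180 mm high; origin on the desk under its centre. Keep clear of it.
- thrust_ring (a joint): Orange spring ring (41 mm outside, 27 mm inside) round the shaft, slides down inside the rim. 0 = up, its top 6 mm above the rim; 0.006 = pushed flush with the rim (m). It pushes up with 6 N when up and 9 N when flush, so a gear let go rises 6 mm.
- bin: Grey open parts bin, fixed, 184x184 mm outside, walls 4 mm thick and 28 mm high, floor 4 mm above the desk; origin under its centre. The gear lies in one of its four corners.
- bushing_a_c (a point): Bystander in the bin: plain brass-coloured bushing without teeth, 34 mm across, 26 mm high; point on its axis at half height.
- bushing_b_c (a point): Bystander in the bin: second plain brass-coloured bushing without teeth, 34 mm across, 26 mm high; point on its axis at half height.
- knurl_knob_c (a point): Bystander in the bin: grey steel knob, 36 mm across, 22 mm high; point on its axis at half height.
- collar_0_c (a point): Bystander in the bin: small grey steel collar, 23 mm across, 12 mm high; point on its axis at half height.
Things that resemble listed ones, but are neither listed nor needed, are in the scene too. Of the things shaped like the gear, the brass one is meant.

How it is judged:
On the way, in this order (a step that is already met when the one before it is completed fails the run):
1. the gear is lifted out of the bin by the gripper (height (world z) of gear_foot above 0.03 m and contact force between the fingers and gear above 1 N), for 0.1 s.
2. slots and keys mesh: the gear has slid down over the shaft's keys (horizontal distance between gear_foot and seat below 0.003 m and z of gear_foot in the frame of seat below 0.022 m and angle between gear's own z axis and vertical below 0.1 rad), for 0.1 s.
At the end, for the whole second after the job is handed in: The gear is on the splined shaft within 3 mm of its axis and upright within 0.06 rad, its underside less than 2 mm above the rim, the spring ring pushed down more than 4 mm, the gear still, the gripper touching it with more than 3 N; the other bin parts are within 30 mm of where they started (horizontal distance between gear_foot and seat below 0.003 m and z of gear_foot in the frame of seat below 0.002 m and angle between gear's own z axis and vertical below 0.06 rad and value of joint thrust_ring above 0.004 m and contact force between the fingers and gear above 3 N and linear speed of gear below 0.02 m/s and distance of each of bushing_a_c, bushing_b_c, knurl_knob_c, collar_0_c from where it was at the start of the episode below 0.03 m); the arm keeps its last pose, push and grip.
It fails at once if another part in the bin is moved by 30 mm or more (distance of any of bushing_a_c, bushing_b_c, knurl_knob_c, collar_0_c from where it was at the start of the episode above 0.03 m).
It also fails if it takes over 35 s, if anything falls off the work surface, if the arm or the gripper's body presses on something with over 40 N, if the wrist force passes 120 N, or if a joint passes its speed limit or range.

ROBOT

A 7-joint arm with a two-finger parallel gripper is mounted at the origin on a cart in front of the work surface, level with it; the furniture and walls round the work are solid. World frame = base frame: x ahead of the robot, y to its left, z up, the work surface at z = 0. Lengths are in m, angles in rad, forces in N, time in s.
With the tool pointing down it reaches from about 0.425 to 0.975 m from the base axis. Payload 16.7 kg.
Tool frame: the origin (TCP) lies at the very end of the fingers, on their centre line; the grasp point (between the pads) lies hold_point_z behind it (hold_point_z is the distance from the TCP to the grasp point, in m); z points along the fingers, x is the direction in which the jaws open and shut, and the axes are right-handed (so a half turn about z gives the same grasp; the last joint's range is limited). The gripper opens to 85 mm and grips with 20 to 120 N. Pads are 22 mm wide; open, the fingers measure 114 mm over their backs; the gripper's body (76 mm by 85 mm) begins 54 mm behind the grasp point. The pads swing forward as they close: fully open they stand 13 mm farther back than shut.
Start: joints at [-0.149, 0.426, 0.074, 1.606, -0.034, 1.111, -0.067], TCP at [0.675, -0, 0.198] pointing down, gripper open.
Joint ranges: [-2.85, 2.85], [-0.5, 2.14], [-1.23, 1.37], [0.21, 2.46], [-1.02, 4.16], [0.16, 2.05], [-2.73, 2.73]. Speed limits (rad/s): [1.89, 1.89, 2.39, 2.39, 3.01, 3.01, 3.01].

INTERFACE

Orientations are given as a unit quaternion [x, y, z, w].
In Python, from rig import * gives the robot as it stands. The module is installed in compiled form; this text tells all that it offers.
- The arm moves only by the shell command python3 -m jog 'ROWS' [FORCE]. ROWS is a JSON object of lists of equal length, an entry for each row: "fingers": the gripper command: -1 is shut, 1 is fully open, values between are in proportion; "slide": the shift along the tool's x, y, z in mm, a list of three; "twist": the turn about the tool's z in rad. A call has 1 to 20 rows; each row shifts and turns the commanded pose from where the row before left it, along the tool's axes as they then stand; what a row does not reach is not made up. A row lasts 1/8 s, in which the tool goes at most 62.5 mm and 10.7 degrees, less where a joint would pass 70% of its speed; a pose out of reach is approached as far as the arm can. A call with a gripper value outside its range is refused whole. The fingers move at their own pace and stop on an object; FORCE is the grip in N (left out, the last holds). Time passes only in rows, so rows that do not move let the fingers close. It gives the time, the measured TCP pose, the force and the opening at its end, in the units of the state.
- sense(): the state, without advancing time (a new reading comes with each control period).
- read_camera(name): name is "scene" or "side" or "wrist"; returns the picture (420x560x3 uint8, blue, green, red); there is no depth.
- camera_info(name): a dict with "mtx" (3x3 intrinsics, pixels), "world_to_cam" (4x4, takes a point from world to camera coordinates); the wrist camera has in their place "tool_from_camera" (4x4, takes a point from camera to tool coordinates, whose origin is the TCP and whose axes are the tool frame's). Camera axes: x right, y down, z forward; pixel columns grow to the right and rows downward; lengths in m; the calibration is good to about 2 mm. A picture is of the moment at which its call begins: read the wrist's pose just before it. camera_info takes no time and is no camera call.
- job_done(): hands the job in, once; it reports no verdict.
The state is a dict: "clock": time; "joints": joint angles; "qvel": joint speeds; "joint_torque": joint torques, N m; "tcp_pos": TCP position; "orientation": TCP orientation; "contact_force": force on the tool from outside, world axes, zero at the start; "ft_torque": the same for the moment, N m; "opening": opening from 0.0 (shut) to 1.0 (fully open).
Only numpy, scipy, OpenCV 4.12 (cv2) and the standard library are available. Lean on these libraries where they do the work, as an engineer would, in place of code of your own. Each camera call takes 0.05 s, during which the arm holds its last target.

## Working session

There is one attempt and no reset: what is moved stays moved. The work goes in short steps, Python scripts to look and compute and a shell command to move; the robot and the scene stay as the last step left them, time stands still between calls to the robot, and variables do not carry over. Pictures are saved under pics/ and viewed, and the job is handed in when it is done.

```bash
mkdir -p pics; cat > h.py <<'E'
from rig import *
import numpy as np, cv2
from scipy.spatial.transform import Rotation as R
def cam(name,s=None):
    i=camera_info(name);K=np.array(i["mtx"])
    if name=="wrist":
        s=s or sense();T=np.eye(4);T[:3,:3]=R.from_quat(s["orientation"]).as_matrix();T[:3,3]=s["tcp_pos"]
        W=T@np.array(i["tool_from_camera"])
    else: W=np.linalg.inv(np.array(i["world_to_cam"]))
    return K,W
def ray(K,W,uv,z):
    d=W[:3,:3]@np.linalg.inv(K)@np.array([uv[0],uv[1],1.]);o=W[:3,3]
    return o+d*(z-o[2])/d[2]
def proj(K,W,p):
    c=np.linalg.inv(W)@np.append(p,1);q=K@c[:3];return q[:2]/q[2]
E
python3 - <<'E'
from h import *
s=sense();print(s)
for n in("scene","side","wrist"):
    im=read_camera(n);cv2.imwrite(f"pics/{n}0.png",im)
    K,W=cam(n,s);print(n,K.tolist(),W.round(4).tolist())
E
```

```text
{'clock': 0.0, 'joints': array([-0.14950805,  0.42671302,  0.07385342,  1.6066048 , -0.03410809,
        1.11077493, -0.067075  ]), 'qvel': array([-0.00175408,  0.0001303 , -0.00127548,  0.00014571, -0.00047989,
       -0.00100757,  0.00043396]), 'joint_torque': array([ 7.16691302e-04, -9.49842310e+01,  3.76242042e+00, -4.63523841e+01,
        1.94300286e-02,  1.01335210e-02,  2.85131875e-06]), 'tcp_pos': array([ 6.74561996e-01, -2.47210852e-05,  1.97724317e-01]), 'orientation': array([ 9.99999808e-01, -2.22466151e-06, -6.18889358e-04,  4.21494463e-05]), 'contact_force': array([-0.49900833,  0.3272205 ,  0.01354622]), 'ft_torque': array([ 0.04689991,  0.00205379, -0.00313498]), 'opening': 0.9991745432991048}
scene [[404.2896745835183, 0.0, 278.39521028073483], [0.0, 404.2896745835183, 210.46929333440536], [0.0, 0.0, 1.0]] [[0.7866, -0.4726, 0.3975, 0.2211], [-0.6175, -0.6063, 0.5012, -0.5617], [0.0041, -0.6396, -0.7687, 0.7261], [0.0, 0.0, 0.0, 1.0]]
side [[468.4087208092401, 0.0, 283.4372881145903], [0.0, 468.4087208092401, 210.2268504520852], [0.0, 0.0, 1.0]] [[0.9997, 0.0223, -0.0036, 0.5512], [0.0112, -0.3529, 0.9356, -0.9745], [0.0195, -0.9354, -0.3531, 0.3939], [0.0, 0.0, 0.0, 1.0]]
wrist [[301.5253527107229, 0.0, 284.4002686441025], [0.0, 301.5253527107229, 204.4525686440334], [0.0, 0.0, 1.0]] [[1.0, 0.0003, -0.0015, 0.674], [-0.0002, -0.947, -0.3212, 0.0834], [-0.0015, 0.3212, -0.947, 0.3738], [0.0, 0.0, 0.0, 1.0]]
```

View pics/scene0.png

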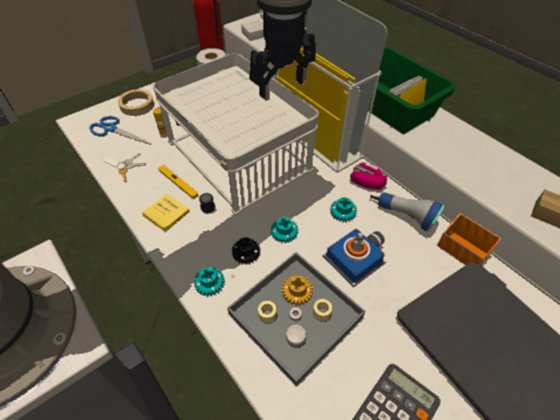

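View pics/side0.png

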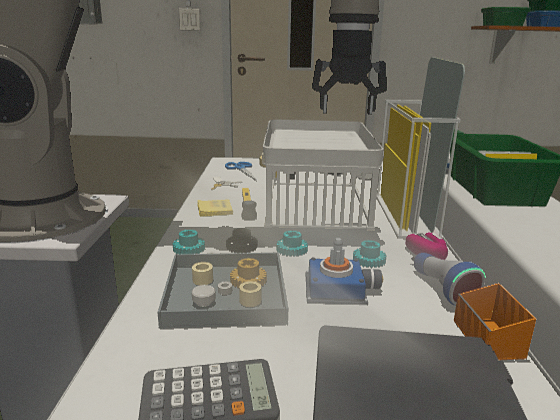

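View pics/wrist0.png

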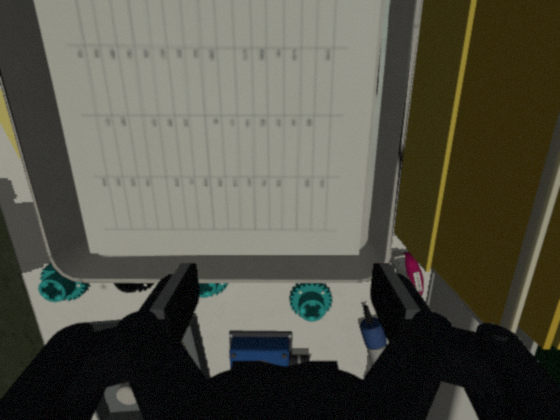

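```bash
python3 -c "
import rig;print([ (n,getattr(rig,n)) for n in dir(rig) if n=='hold_point_z' or not n.startswith('_')])"|cut -c1-1500
```

```text
[('PlanningError', <class 'rig.PlanningError'>), ('camera_info', <function make.<locals>.<lambda> at 0x7f9f10180900>), ('hold_point_z', 0.0187), ('job_done', <function connect.<locals>.done at 0x7f9f100f79c0>), ('read_camera', <function make.<locals>.drawn_camera at 0x7f9f10180360>), ('sense', <function make.<locals>.<lambda> at 0x7f9f10180860>)]
```

```bash
python3 - <<'E'
from h import *
a=cv2.imread("pics/scene0.png");b=cv2.imread("pics/side0.png")
def crop(im,x,y,w,h,W=400,H=300):return cv2.resize(im[y:y+h,x:x+w],(W,H),interpolation=cv2.INTER_CUBIC)
top=np.hstack([crop(a,240,255,120,90),crop(a,315,215,80,60)])
bot=np.hstack([crop(b,170,240,120,90),crop(b,290,225,100,75)])
cv2.imwrite("pics/crops.png",np.vstack([top,bot]))
for n,im in(("scene",a),("side",b)):
    K,W=cam(n);hsv=cv2.cvtColor(im,cv2.COLOR_BGR2HSV)
    for nm,lo,hi,z in(("brass",(12,90,60),(28,255,255),.03),("blue",(100,150,40),(120,255,255),.036),("orange",(3,140,60),(12,255,255),.052)):
        m=cv2.inRange(hsv,lo,hi)
        k,l,st,c=cv2.connectedComponentsWithStats(m)
        for i in range(1,k):
            if st[i,4]>25:print(n,nm,c[i].round(1),st[i],ray(K,W,c[i],z).round(3))
E
```

```text
scene brass [301.6  50.7] [300  46   5  11  31] [1.071 0.39  0.03 ]
scene brass [210.9  55.5] [206  53  11   6  52] [0.815 0.55  0.03 ]
scene brass [333.4  68.7] [314  53  42  30 417] [1.079 0.244 0.03 ]
scene brass [320.4 104.8] [ 276   60   73  103 3255] [0.919 0.128 0.03 ]
scene brass [414.5  93. ] [399  78  27  27 410] [1.179 0.    0.03 ]
scene brass [135.2 101.2] [118  88  35  27 585] [0.508 0.468 0.03 ]
scene brass [158.1 114.6] [153 107  11  16 122] [0.531 0.371 0.03 ]
scene brass [162.  129.5] [157 124  10  12  78] [0.509 0.306 0.03 ]
scene brass [178.1 181.2] [158 165  40  34 368] [0.449 0.11  0.03 ]
scene brass [123.2 173.2] [119 168   8  14  67] [0.357 0.215 0.03 ]
scene brass [548. 208.] [532 190  28  38 721] [ 1.066 -0.477  0.03 ]
scene brass [165.2 211.9] [142 194  47  38 956] [0.379 0.044 0.03 ]
scene brass [468.  239.9] [ 437  213   64   52 1842] [ 0.848 -0.418  0.03 ]
scene brass [356.3 249.2] [348 240  19  16 107] [ 0.644 -0.29   0.03 ]
scene brass [296.9 289.5] [282 275  31  30 706] [ 0.487 -0.286  0.03 ]
scene brass [322.2 309.4] [314 299  18  22 302] [ 0.497 -0.3
[... 1069 characters left out ...]
s [248.3 263. ] [238 258  21  10 110] [ 0.491 -0.266  0.03 ]
side brass [246.8 275.7] [230 268  36  15 177] [ 0.492 -0.311  0.03 ]
side brass [496.9 321.4] [ 454  283   82   77 3894] [ 0.845 -0.424  0.03 ]
side brass [237.7 407.5] [231 401  14  14 157] [ 0.507 -0.593  0.03 ]
side blue [553.1  13.1] [546  12  14   6  27] [-3.341 -8.517  0.036]
side blue [552.2  21.2] [548  16   9  10  40] [ -5.101 -11.898   0.036]
side orange [336.1 262.7] [325 257  24  10  71] [ 0.635 -0.301  0.052]
side orange [477.  290.8] [471 288  13   8  32] [ 0.831 -0.38   0.052]
side orange [463.3 312. ] [458 308  12   9  29] [ 0.791 -0.437  0.052]
side orange [459.  320.1] [454 315  13  14  45] [ 0.779 -0.456  0.052]
```

View pics/crops.png

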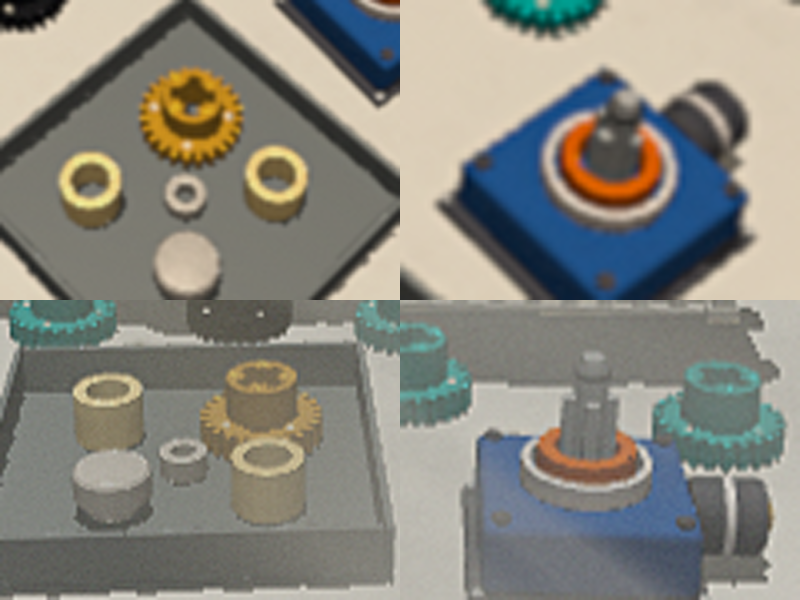

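Candidates for the gear: teal gears at scene (209,280), (285,229) and (344,209), a black gear at (246,250), plain bushings at (267,311) and (322,308), and the toothed brass part at (297,289). The crop confirms (297,289): it is brass, toothed, hub up, with a slotted bore, and lies in the bin. I'll rise clear of the tray first, then move over the bin and drive.

```bash
python3 -m jog '{"fingers":[1,1,1,1,1,1,1,1,1,1,1,1],"slide":[[0,0,-35],[0,0,-35],[-11,31,0],[-11,31,0],[-11,31,0],[-11,31,0],[-11,31,0],[-11,31,0],[-11,31,0],[-11,31,0],[-11,31,0],[-11,31,0]],"twist":[0,0,0,0,0,0,0,0,0,0,0,0]}'
python3 - <<'E'
from h import *
s=sense();im=read_camera("wrist");cv2.imwrite("pics/w1.png",im);import pickle;pickle.dump(s,open("s1.pkl","wb"));print(s["tcp_pos"],s["orientation"],s["clock"])
E
```

```text
clock: 1.65
tcp_pos: [0.5644, -0.3109, 0.2682]
orientation: [1.0, -0.0, -0.0, -0.0]
contact_force: [-0.0, -0.3, -0.1]
opening: 0.992
[ 0.56438039 -0.3109315   0.26818806] [ 9.99999976e-01 -1.52025055e-05 -1.98109201e-04 -8.82234046e-05] 1.65
```

View pics/w1.png

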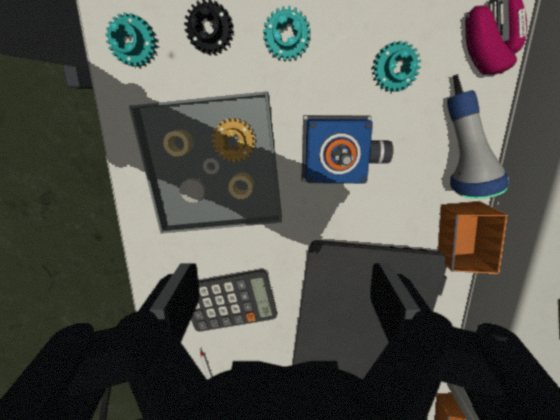

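The wrist view shows the brass gear at about (235,140), the drive shaft at (342,155) and the bushings at (177,143) and (241,185). Next I'll measure positions and angles.

```bash
python3 - <<'E'
from h import *
import pickle
s=pickle.load(open("s1.pkl","rb"));im=cv2.imread("pics/w1.png");K,W=cam("wrist",s)
hsv=cv2.cvtColor(im,cv2.COLOR_BGR2HSV)
def comp(lo,hi,box,z,nm):
    x0,y0,x1,y1=box;m=np.zeros(im.shape[:2],np.uint8);m[y0:y1,x0:x1]=cv2.inRange(hsv,lo,hi)[y0:y1,x0:x1]
    cs,_=cv2.findContours(m,cv2.RETR_EXTERNAL,cv2.CHAIN_APPROX_NONE);c=max(cs,key=cv2.contourArea)
    P=np.array([ray(K,W,p[0],z)[:2] for p in c]);(cc,r)=cv2.minEnclosingCircle((P*1000).astype(np.float32))
    print(nm,"minrect mm",cv2.minAreaRect((P*1000).astype(np.float32)),"circ",cc,r,cv2.boundingRect(c))
comp((12,100,40),(30,255,255),(205,110,265,170),.018,"gear disc")
comp((100,130,40),(125,255,255),(290,105,385,195),.036,"housing")
comp((3,120,60),(16,255,255),(315,125,370,180),.052,"ring")
comp((0,0,30),(179,90,120),(120,85,290,235),.028,"bin")
g=cv2.resize(im[110:170,205:265],(400,400),interpolation=cv2.INTER_CUBIC);d=cv2.resize(im[125:185,312:372],(400,400),interpolation=cv2.INTER_CUBIC)
cv2.imwrite("pics/w1c.png",np.hstack([cv2.convertScaleAbs(g,alpha=1.5),d]))
for nm,q in(("scene",(296.9,289.5)),):print(ray(*cam(nm),q,.025))
E
```

```text
gear disc minrect mm ((492.65423583984375, -277.23980712890625), (59.77863311767578, 58.648956298828125), 36.107200622558594) circ (492.4720153808594, -277.6524353027344) 30.479825973510742 (212, 118, 44, 44)
housing minrect mm ((635.4690551757812, -291.1308288574219), (83.36939239501953, 85.50373077392578), 89.98683166503906) circ (634.1336059570312, -289.4398193359375) 56.50515365600586 (306, 120, 65, 63)
ring minrect mm ((635.6571044921875, -291.49609375), (39.25093460083008, 39.849178314208984), 47.275638580322266) circ (636.0361328125, -291.35711669921875) 20.571149826049805 (325, 139, 32, 31)
bin minrect mm ((452.90863037109375, -310.7934875488281), (205.80880737304688, 238.5801239013672), 88.9500732421875) circ (461.17694091796875, -311.01751708984375) 151.15721130371094 (120, 85, 170, 150)
[ 0.48876409 -0.2835978   0.025     ]
```

View pics/w1c.png

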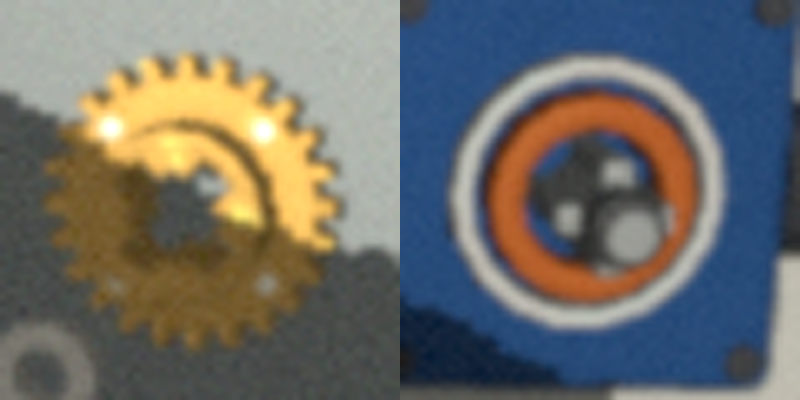

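```bash
python3 - <<'E'
from h import *
import pickle
s=pickle.load(open("s1.pkl","rb"))
for n,f,box,gb in(("scene","scene0",(340,230,380,270),(275,265,320,312)),("side","side0",(315,245,360,282),(225,252,272,290)),("wrist","w1",(315,125,370,180),(205,110,265,170))):
    im=cv2.imread(f"pics/{f}.png");K,W=cam(n,s);hsv=cv2.cvtColor(im,cv2.COLOR_BGR2HSV)
    for nm,lo,hi,b,z in(("ring",(2,90,50),(19,255,255),box,.052),("gear",(10,60,30),(30,255,255),gb,.018)):
        x0,y0,x1,y1=b;m=np.zeros(im.shape[:2],np.uint8);m[y0:y1,x0:x1]=cv2.inRange(hsv,lo,hi)[y0:y1,x0:x1]
        cs,_=cv2.findContours(m,cv2.RETR_EXTERNAL,cv2.CHAIN_APPROX_NONE);c=max(cs,key=cv2.contourArea)
        h=cv2.convexHull(c)[:,0]
        P=(np.array([ray(K,W,p,z)[:2] for p in h])*1000).astype(np.float32)
        print(n,nm,cv2.boundingRect(c),"ell",[np.round(v,1) for v in cv2.fitEllipse(P)],"circ",cv2.minEnclosingCircle(P), P.min(0),P.max(0))
E
```

```text
scene ring (347, 238, 21, 19) ell [array([ 635.8, -294.5]), array([41.8, 45.4]), np.float64(130.1)] circ ((635.5949096679688, -294.6287536621094), 22.506990432739258) [ 614.11096 -316.26132] [ 657.7193  -272.30988]
scene gear (281, 275, 32, 31) ell [array([ 491.3, -280.4]), array([61.8, 66.9]), np.float64(131.0)] circ ((491.52862548828125, -280.9056396484375), 33.42218780517578) [ 459.29602 -312.18533] [ 524.02814 -248.2916 ]
side ring (324, 257, 25, 14) ell [array([ 635.2, -301.4]), array([41.9, 50.7]), np.float64(173.3)] circ ((634.8095703125, -301.7831115722656), 24.37421417236328) [ 614.67365 -325.97562] [ 654.56433 -281.12894]
side gear (230, 258, 36, 32) ell [array([ 491.5, -282. ]), array([ 59.3, 120.3]), np.float64(5.4)] circ ((495.6609191894531, -277.5408630371094), 55.94285583496094) [ 461.47586 -332.08334] [ 521.26514 -223.10088]
wrist ring (325, 139, 32, 31) ell [array([ 636.2, -291.5]), array([40.1, 41.4]), np.float64(54.3)] circ ((635.9381713867188, -291.37359619140625), 20.87843132019043) [ 615.96375 -311.00452] [ 656.6738  -272.02884]
wrist gear (211, 118, 45, 45) ell [array([ 492.1, -277.8]), array([60.4, 61.7]), np.float64(87.1)] circ ((492.02099609375, -278.3960876464844), 31.316362380981445) [ 461.20706 -308.09207] [ 522.4661  -247.75464]
```

```bash
python3 - <<'E'
from h import *
import pickle
s=pickle.load(open("s1.pkl","rb"));im=cv2.imread("pics/w1.png");K,W=cam("wrist",s)
px=lambda u,v:(205+(u+.5)/6.667-.5,110+(v+.5)/6.667-.5)
D=np.array([ray(K,W,px(*p),.018)[:2] for p in((110,128),(263,130),(268,284),(113,285))])
print("dots",D.round(4),"mean",D.mean(0));d=D-D.mean(0)
a=np.degrees(np.arctan2(d[:,1],d[:,0]));print("dot angles",a,"r",np.hypot(*d.T),"mean mod90",np.mean((a%90)))
# housing screws / edges
hsv=cv2.cvtColor(im,cv2.COLOR_BGR2HSV);m=cv2.inRange(hsv,(100,130,40),(125,255,255))
def edge(pts):
    P=np.array(pts,float);v=cv2.fitLine((P*1000).astype(np.float32),cv2.DIST_HUBER,0,.01,.01)[:2,0];return np.degrees(np.arctan2(v[1],v[0]))
top=[];bot=[];L=[];Rr=[]
for u in range(314,362):
    v=np.where(m[105:195,u])[0]+105;top.append(ray(K,W,(u,v[0]),.036)[:2]);bot.append(ray(K,W,(u,v[-1]),.036)[:2])
for r in range(128,176):
    v=np.where(m[r,295:378])[0]+295;L.append(ray(K,W,(v[0],r),.036)[:2]);Rr.append(ray(K,W,(v[-1],r),.036)[:2])
print("edges",[round(float(edge(e)),2) for e in(top,bot,L,Rr)])
for n,p,z in(("binTR",(268,95),.028),("binBR",(281,220),.028),("binTL",(132,107),.028),("shafttip",(312+(633+.5-400)/6.667,125+237/6.667),.091)):print(n,ray(K,W,p,z).round(4))
i0=camera_info("wrist");T=np.eye(4);T[:3,:3]=np.diag([1,-1,-1]);T[:3,3]=[.6746,0,.1977];W0=T@np.array(i0["tool_from_camera"])
for p in((65,278),(220,280),(385,278)):print("tray",ray(K,W0,p,.18).round(3))
E
```

```text
dots [[ 0.4763 -0.262 ]
 [ 0.5078 -0.2624]
 [ 0.5075 -0.2941]
 [ 0.4747 -0.2943]] mean [ 0.49157741 -0.27822704]
dot angles [ 133.37327735   44.20262296  -44.94375571 -136.31768212] r [0.02229992 0.02266392 0.02251187 0.02332304] mean mod90 44.07861562133238
edges [-0.01, -0.01, 89.4, 89.21]
binTR [ 0.5421 -0.2186  0.028 ]
binBR [ 0.5583 -0.3929  0.028 ]
binTL [ 0.3631 -0.2333  0.028 ]
shafttip [ 0.6373 -0.2926  0.091 ]
tray [ 0.511 -0.04   0.18 ]
tray [ 0.626 -0.041  0.18 ]
tray [ 0.748 -0.04   0.18 ]
```

```bash
python3 -m jog '{"fingers":[0.3,0.3,0.3,0.3,0.3,0.3,0.3,0.3,0.3],"slide":[[-9,-4,25],[-9,-4,25],[-9,-4,25],[-9,-4,25],[-9,-4,25],[-9,-4,25],[-9,-4,25],[-9,-4,23],[0,0,0]],"twist":[0,0,0,0,0,0,0,0,0]}' 80
python3 - <<'E'
from h import *
s=sense();im=read_camera("wrist");cv2.imwrite("pics/w2.png",im);a=read_camera("scene");print(s["tcp_pos"],s["orientation"],s["clock"],s["joints"][6])
K,W=cam("wrist",s);print(proj(K,W,[.4918,-.278,.038]),proj(K,W,s["tcp_pos"]))
cv2.imwrite("pics/s2.png",cv2.resize(a[200:350,200:400],(800,600),interpolation=cv2.INTER_CUBIC))
E
```

```text
clock: 2.82
tcp_pos: [0.4915, -0.2773, 0.0691]
orientation: [1.0, -0.0, -0.002, -0.001]
contact_force: [0.3, 0.1, 0.3]
opening: 0.652
[ 0.49151453 -0.2772757   0.0691079 ] [ 9.99998631e-01 -3.81639084e-05 -1.53317461e-03 -6.21125114e-04] 2.825 0.4880156400824044
[286.04525457 222.30897756] [285.69147528 239.4818131 ]
```

View pics/w2.png

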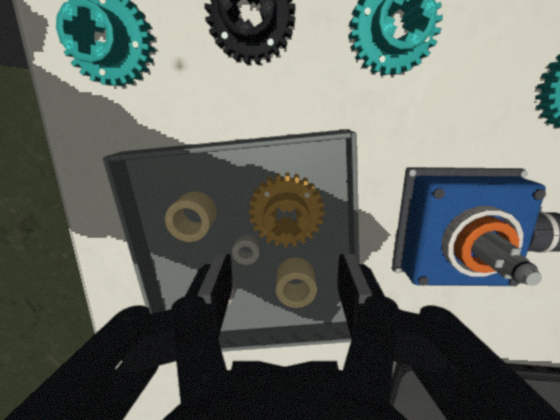

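View pics/s2.png

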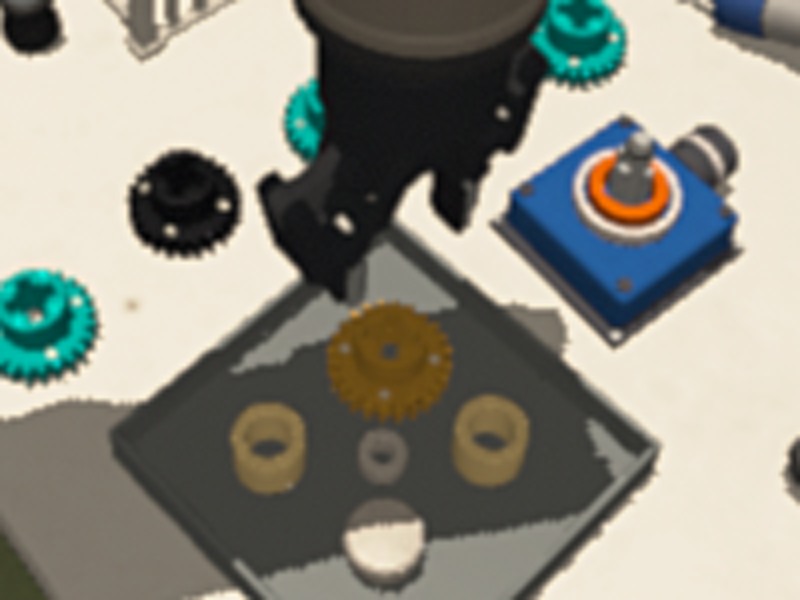

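```bash
python3 - <<'E'
from h import *
im=cv2.imread("pics/w2.png");s=sense();K,W=cam("wrist",s)
hsv=cv2.cvtColor(im,cv2.COLOR_BGR2HSV);m=np.zeros(im.shape[:2],np.uint8);m[165:256,240:332]=cv2.inRange(hsv,(10,110,30),(30,255,255))[165:256,240:332]
cs,_=cv2.findContours(m,cv2.RETR_EXTERNAL,cv2.CHAIN_APPROX_NONE);c=max(cs,key=cv2.contourArea);print(cv2.boundingRect(c))
P=(np.array([ray(K,W,p,.018)[:2] for p in cv2.convexHull(c)[:,0]])*1000).astype(np.float32);print(cv2.fitEllipse(P),cv2.minEnclosingCircle(P))
d=cv2.resize(im[160:260,235:335],(600,600),interpolation=cv2.INTER_CUBIC);cv2.imwrite("pics/w2c.png",cv2.convertScaleAbs(d,alpha=2))
E
```

```text
(249, 173, 75, 74)
((494.0606689453125, -278.3614501953125), (60.302734375, 62.8485107421875), 3.1037983894348145) ((493.6501770019531, -278.2008361816406), 31.510940551757812)
```

View pics/w2c.png

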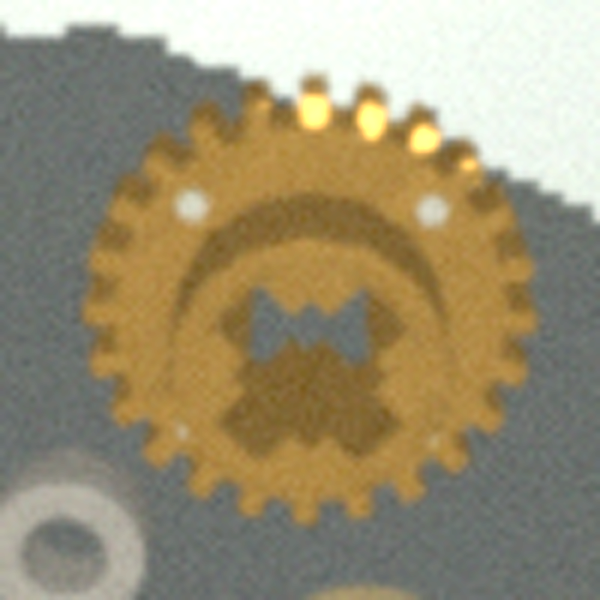

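The zoomed view shows the gear at (287,209) with its slots at 45 degrees. Centre is (0.493,-0.278), matching the earlier 0.492,-0.278. Descending to grip.

```bash
python3 -m jog '{"fingers":[0.3,0.3,0.3,0.3,0.3],"slide":[[1,1,14],[0,0,14],[0,0,12],[0,0,8],[0,0,0]],"twist":[0,0,0,0,0]}' 80
python3 -m jog '{"fingers":[-1,-1,-1,-1,-1,-1],"slide":[[0,0,0],[0,0,0],[0,0,0],[0,0,0],[0,0,0],[0,0,0]],"twist":[0,0,0,0,0,0]}' 80
```

```text
clock: 3.55
tcp_pos: [0.4935, -0.2789, 0.0217]
orientation: [1.0, -0.0, -0.001, -0.0]
contact_force: [0.3, 0.2, 0.1]
opening: 0.651
clock: 4.3
tcp_pos: [0.4939, -0.279, 0.0224]
orientation: [1.0, -0.0, -0.0, 0.0]
contact_force: [-0.0, -0.2, 0.1]
opening: 0.0
```

```bash
python3 - <<'E'
from h import *
a=read_camera("scene");b=read_camera("side");w=read_camera("wrist");print(sense()["opening"],sense()["contact_force"])
cv2.imwrite("pics/s3.png",np.hstack([cv2.resize(a[220:340,220:380],(400,300),interpolation=cv2.INTER_CUBIC),cv2.resize(b[215:320,170:310],(400,300),interpolation=cv2.INTER_CUBIC)]))
cv2.imwrite("pics/w3.png",w)
E
```

```text
-0.00349375750754827 [0.59757384 0.43694821 0.07037041]
```

View pics/s3.png

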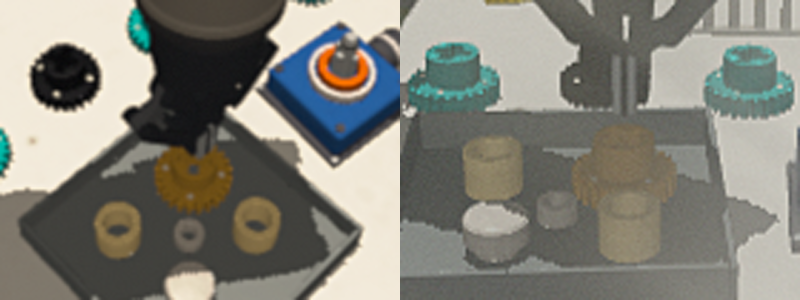

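View pics/w3.png

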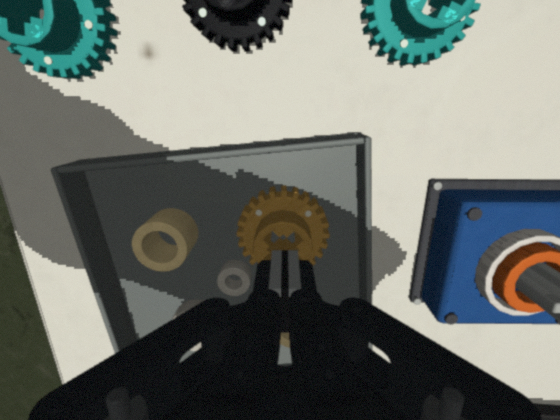

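```bash
python3 - <<'E'
from h import *
s=sense();print(s["tcp_pos"],R.from_quat(s["orientation"]).as_matrix().round(3).tolist(),camera_info("wrist"))
for n in("scene","side","wrist"):
    K,W=cam(n,s);print(n,proj(K,W,s["tcp_pos"]),proj(K,W,s["tcp_pos"]+[0,0,.03]),"hubtop",proj(K,W,[.493,-.278,.038]))
a=cv2.imread("pics/s3.png")
K,W=cam("side")
# tip pixel in side crop -> full
u=170+625/400*140-0 if 0 else 170+(625-400)*140/400;v=215+112*105/300;print("side tip px",u,v)
for y in(-.279,-.25,-.22,-.2):
    d=W[:3,:3]@np.linalg.inv(K)@np.array([u,v,1]);o=W[:3,3];print(y,(o+d*(y-o[1])/d[1]).round(3))
E
```

```text
[ 0.49394199 -0.27901608  0.0223873 ] [[1.0, -0.0, -0.0], [-0.0, -1.0, 0.0], [-0.0, -0.0, -1.0]] {'mtx': array([[301.52535271,   0.        , 284.40026864],
       [  0.        , 301.52535271, 204.45256864],
       [  0.        ,   0.        ,   1.        ]]), 'tool_from_camera': array([[ 9.99999939e-01, -1.38203114e-04, -3.20654107e-04,
        -7.64007366e-04],
       [ 2.33841151e-04,  9.47052078e-01,  3.21079907e-01,
        -8.34463072e-02],
       [ 2.59301895e-04, -3.21079962e-01,  9.47052053e-01,
        -1.76094944e-01],
       [ 0.00000000e+00,  0.00000000e+00,  0.00000000e+00,
         1.00000000e+00]])}
scene [297.38134534 287.0479875 ] [298.01677632 279.24537791] hubtop [296.99395036 282.94375445]
side [249.4971205  270.62678027] [249.38713669 254.41749958] hubtop [248.92148105 261.95378339]
wrist [285.69193328 239.48237712] [285.89776711 263.09438414] hubtop [284.20126055 249.29310748]
side tip px 248.75 254.2
-0.279 [ 0.493 -0.279  0.053]
-0.25 [ 0.49  -0.25   0.039]
-0.22 [ 0.488 -0.22   0.024]
-0.2 [ 0.486 -0.2    0.014]
```

```bash
python3 - <<'E'
from h import *
a=read_camera("scene");b=read_camera("side");w=cv2.imread("pics/w3.png")
f=lambda im,x,y,w_,h_:cv2.convertScaleAbs(cv2.resize(im[y:y+h_,x:x+w_],(400,400),interpolation=cv2.INTER_CUBIC),alpha=1.8)
cv2.imwrite("pics/z3.png",np.hstack([f(a,275,255,50,50),f(b,225,240,50,50)]));cv2.imwrite("pics/z3w.png",f(w,235,180,100,100))
E
```

```text
(no output)
```

View pics/z3.png

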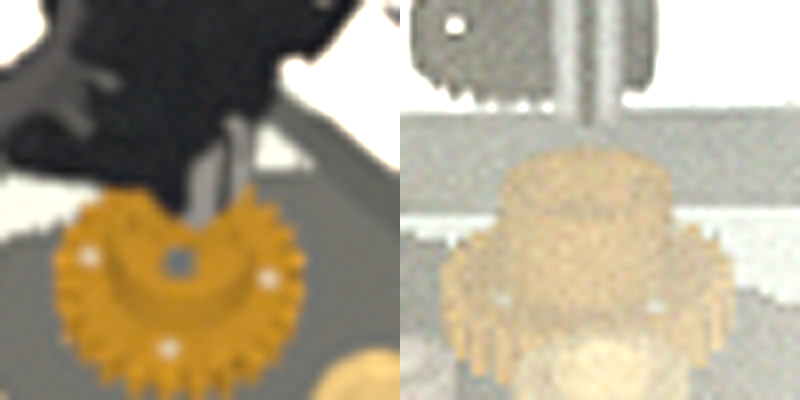

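View pics/z3w.png

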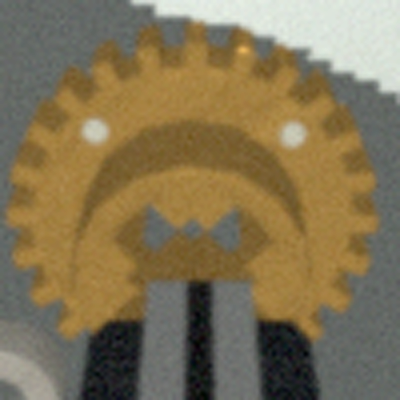

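```bash
python3 - <<'E'
from h import *
s=sense();A=[];B=[]
obs={"scene":(302,280.5),"side":(248.4,254.8),"wrist":(285,250.5)}
def tri(ns):
    A=0;B=0
    for n in ns:
        K,W=cam(n,s);d=W[:3,:3]@np.linalg.inv(K)@np.array([*obs[n],1]);d/=np.linalg.norm(d);M=np.eye(3)-np.outer(d,d);A=A+M;B=B+M@W[:3,3]
    p=np.linalg.solve(A,B);print(ns,p.round(4),[ (proj(*cam(n,s),p)-obs[n]).round(1).tolist() for n in ns])
tri(["scene","side"]);tri(["side","wrist"]);tri(["scene","wrist"]);tri(["scene","side","wrist"])
E
```

```text
['scene', 'side'] [ 0.4945 -0.2885  0.0573] [[-0.4, 0.8], [0.8, -0.5]]
['side', 'wrist'] [ 0.4926 -0.2733  0.0488] [[0.5, 0.0], [-1.4, 0.1]]
['scene', 'wrist'] [ 0.4979 -0.2796  0.0412] [[-2.4, 0.8], [7.6, 3.8]]
['scene', 'side', 'wrist'] [ 0.4952 -0.2788  0.0486] [[-3.7, -0.7], [1.7, 1.7], [3.1, 8.8]]
```

```bash
python3 - <<'E'
from h import *
p=np.array([.6746,0,.1977])
K,W=cam("side")
for dz in(0,.013,.02,.034,.047):print(dz,proj(K,W,p+[0,0,dz]).round(1),proj(K,W,p+[0,-.011,dz]).round(1))
a=cv2.imread("pics/side0.png");cv2.imwrite("pics/side0z.png",cv2.resize(a[60:140,300:400],(700,560),interpolation=cv2.INTER_CUBIC))
E
```

```text
0 [345.8 134.9] [346.4 136. ]
0.013 [346.2 128.8] [346.8 129.8]
0.02 [346.4 125.4] [347.  126.4]
0.034 [346.9 118.6] [347.5 119.5]
0.047 [347.3 112.3] [347.9 113.1]
```

View pics/side0z.png

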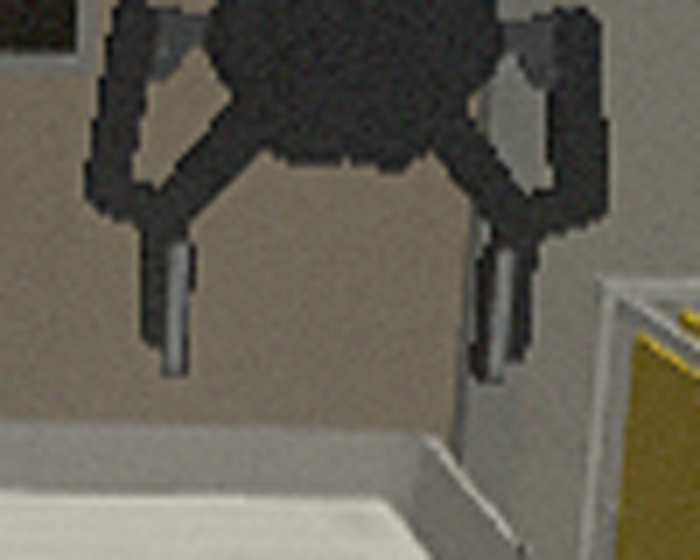

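The views agree: the fingers shut about 17 mm above the hub at (248,254) in the side view, so the real fingertips sit about 33 mm behind the reported TCP. The start picture shows the same, with open tips about 44 mm back. Nothing was touched. I'll reopen, go lower by what the cameras show, and check.

```bash
python3 -m jog '{"fingers":[0.3,0.3,0.3,0.3,0.3,0.3,0.3],"slide":[[0,0,0],[0,0,0],[0,0,0],[0,0,8],[0,0,8],[0,0,8],[0,0,2]],"twist":[0,0,0,0,0,0,0]}' 80
python3 - <<'E'
from h import *
a=read_camera("scene");b=read_camera("side");print(sense()["tcp_pos"],sense()["contact_force"])
f=lambda im,x,y,w_,h_:cv2.convertScaleAbs(cv2.resize(im[y:y+h_,x:x+w_],(400,400),interpolation=cv2.INTER_CUBIC),alpha=1.8)
cv2.imwrite("pics/z4.png",np.hstack([f(a,265,245,60,60),f(b,218,232,60,60)]))
E
```

```text
clock: 5.42
tcp_pos: [0.4935, -0.2788, -0.0045]
orientation: [1.0, -0.0, -0.001, -0.0]
contact_force: [-0.7, 0.8, 0.2]
opening: 0.651
[ 0.49371161 -0.27893754 -0.00397589] [ 0.26555028 -0.23353812 -0.22638244]
```

View pics/z4.png

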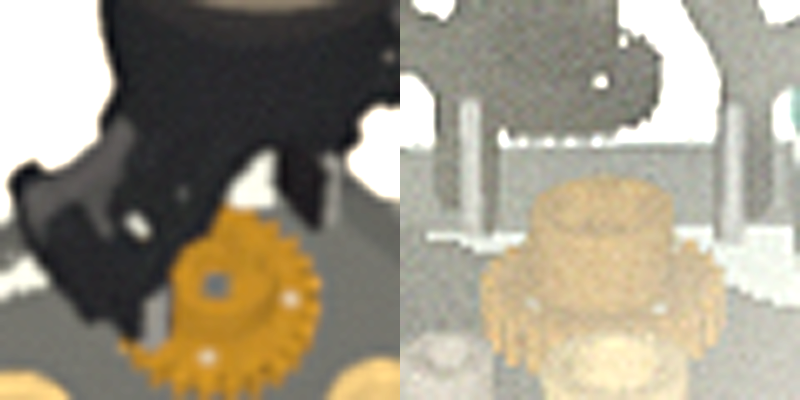

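```bash
python3 -m jog '{"fingers":[0.3,0.3,-1,-1,-1,-1,-1,-1],"slide":[[0,0,5],[0,0,5],[0,0,0],[0,0,0],[0,0,0],[0,0,0],[0,0,0],[0,0,0]],"twist":[0,0,0,0,0,0,0,0]}' 80
python3 - <<'E'
from h import *
a=read_camera("scene");b=read_camera("side");print(sense()["tcp_pos"],sense()["contact_force"])
f=lambda im,x,y,w_,h_:cv2.convertScaleAbs(cv2.resize(im[y:y+h_,x:x+w_],(400,400),interpolation=cv2.INTER_CUBIC),alpha=1.8)
cv2.imwrite("pics/z5.png",np.hstack([f(a,265,245,60,60),f(b,218,232,60,60)]))
E
```

```text
clock: 6.52
tcp_pos: [0.4939, -0.279, -0.0135]
orientation: [1.0, -0.0, -0.0, 0.0]
contact_force: [-2.0, 1.2, 5.6]
opening: 0.384
[ 0.49394771 -0.27903674 -0.01349491] [-2.17483283  0.64604466  6.26100907]
```

View pics/z5.png

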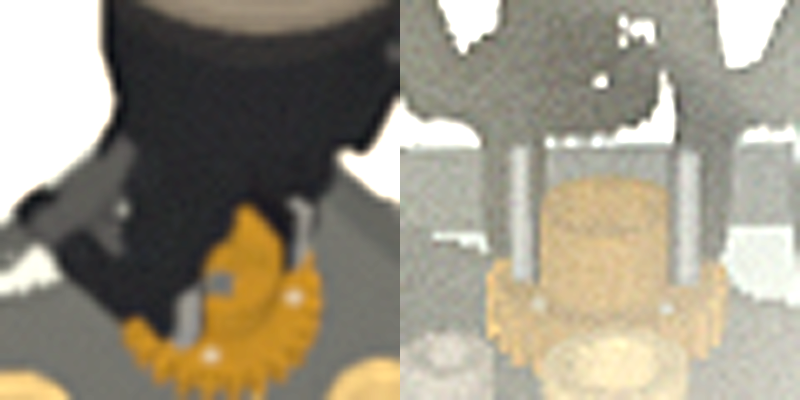

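```bash
python3 -m jog '{"fingers":[-1,-1,-1,-1,-1,-1,-1,-1],"slide":[[0,0,-8],[0,0,-14],[0,0,-16],[0,0,-18],[0,0,-18],[0,0,-18],[0,0,-18],[0,0,0]],"twist":[0,0,0,0,0,0,0,0]}' 80
python3 - <<'E'
from h import *
s=sense();a=read_camera("scene");b=read_camera("side");w=read_camera("wrist");print(s["tcp_pos"],s["contact_force"],s["opening"])
f=lambda im,x,y,w_,h_:cv2.resize(im[y:y+h_,x:x+w_],(400,300),interpolation=cv2.INTER_CUBIC)
cv2.imwrite("pics/z6.png",np.vstack([np.hstack([f(a,230,210,140,105),f(b,190,170,120,90)]),np.hstack([f(w,0,0,560,420),f(w,190,150,200,150)])]));cv2.imwrite("pics/w6.png",w)
E
```

```text
clock: 7.62
tcp_pos: [0.4948, -0.2794, 0.098]
orientation: [1.0, -0.0, 0.001, 0.0]
contact_force: [-0.1, 0.2, -2.1]
opening: 0.387
[ 0.49477691 -0.27937564  0.09798229] [-0.10410391  0.17912321 -2.11554374] 0.38732296647083136
```

View pics/z6.png

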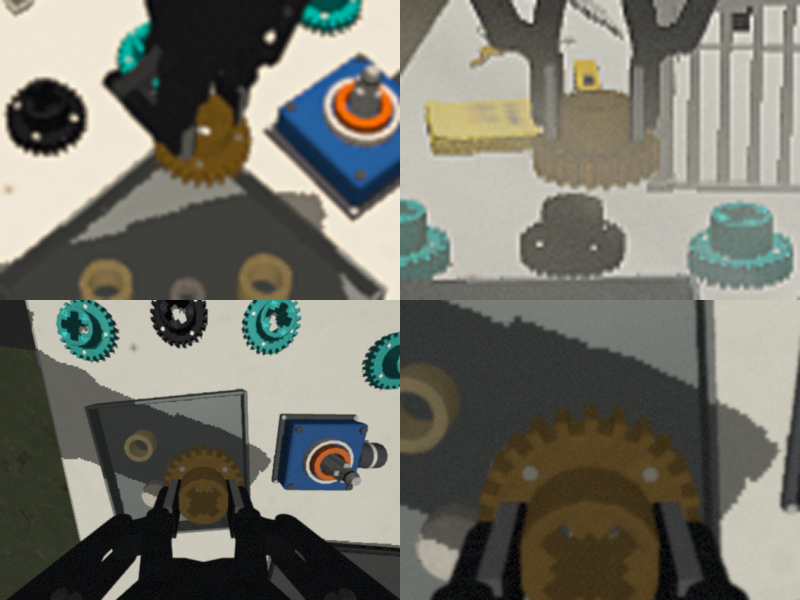

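```bash
python3 - <<'E'
from h import *
s=sense();im=cv2.imread("pics/w6.png");K,W=cam("wrist",s)
hsv=cv2.cvtColor(im,cv2.COLOR_BGR2HSV);g=cv2.inRange(hsv,(0,0,115),(179,75,255));
def cen(u,v):
    m=g[v-5:v+6,u-5:u+6];M=cv2.moments(m,True);return (u-5+M["m10"]/M["m00"],v-5+M["m01"]/M["m00"]),M["m00"]
q=[cen(255,236),cen(315,237)];print(q)
D=[ray(K,W,p[0],.1295) for p in q];d=D[1]-D[0];print(D,"sep",np.linalg.norm(d),"ang",np.degrees(np.arctan2(d[1],d[0])))
n=np.array([d[1],-d[0]])/np.linalg.norm(d[:2]);c=(D[0]+D[1])[:2]/2+n*.0225*np.sqrt(.5);print("centre",c,"rel tcp mm",(c-s["tcp_pos"][:2])*1000)
m=np.zeros(g.shape,np.uint8);m[195:262,380:535]=cv2.inRange(hsv,(2,100,60),(18,255,255))[195:262,380:535]
cs,_=cv2.findContours(m,cv2.RETR_EXTERNAL,cv2.CHAIN_APPROX_NONE);cc=max(cs,key=cv2.contourArea)
P=(np.array([ray(K,W,p,.052)[:2] for p in cv2.convexHull(cc)[:,0]])*1000).astype(np.float32);print("ring",cv2.fitEllipse(P),cv2.minEnclosingCircle(P))
cv2.imwrite("pics/w6z.png",cv2.resize(im[150:290,370:550],(720,560),interpolation=cv2.INTER_CUBIC))
E
```

```text
Traceback (most recent call last):
ZeroDivisionError: float division by zero
```

```bash
python3 - <<'E'
from h import *
s=sense();im=cv2.imread("pics/w6.png");K,W=cam("wrist",s)
hsv=cv2.cvtColor(im,cv2.COLOR_BGR2HSV);S=255-hsv[...,1].astype(float)
def cen(u,v):
    m=np.clip(S[v-4:v+5,u-4:u+5]-140,0,None);M=cv2.moments(m);return (u-4+M["m10"]/M["m00"],v-4+M["m01"]/M["m00"])
q=[cen(255,236),cen(315,237)];print(q)
D=[ray(K,W,p,.1295) for p in q];d=D[1]-D[0];print(D,"sep",np.linalg.norm(d),"ang",np.degrees(np.arctan2(d[1],d[0])))
n=np.array([d[1],-d[0]])/np.linalg.norm(d[:2]);c=(D[0]+D[1])[:2]/2+n*.0225*np.sqrt(.5);print("centre",c,"rel tcp mm",(c-s["tcp_pos"][:2])*1000)
m=np.zeros(S.shape,np.uint8);m[195:262,380:535]=cv2.inRange(hsv,(2,100,60),(18,255,255))[195:262,380:535]
cs,_=cv2.findContours(m,cv2.RETR_EXTERNAL,cv2.CHAIN_APPROX_NONE);cc=max(cs,key=cv2.contourArea)
P=(np.array([ray(K,W,p,.052)[:2] for p in cv2.convexHull(cc)[:,0]])*1000).astype(np.float32);print("ring",cv2.fitEllipse(P),cv2.minEnclosingCircle(P))
cv2.imwrite("pics/w6z.png",cv2.resize(im[150:290,370:550],(720,560),interpolation=cv2.INTER_CUBIC))
E
```

```text
[(254.5698154778298, 236.12916551914074), (314.6537190082645, 236.80413223140496)]
[array([ 0.47737396, -0.26098355,  0.1295    ]), array([ 0.50847172, -0.26135703,  0.1295    ])] sep 0.031099997338084273 ang -0.6880805086964916
centre [ 0.49273178 -0.27707904] rel tcp mm [-0.8678985   1.72587395]
ring ((633.4107055664062, -289.7301940917969), (40.8073616027832, 46.05129623413086), 54.72911071777344) ((632.8499145507812, -289.6448059082031), 22.426546096801758)
```

View pics/w6z.png

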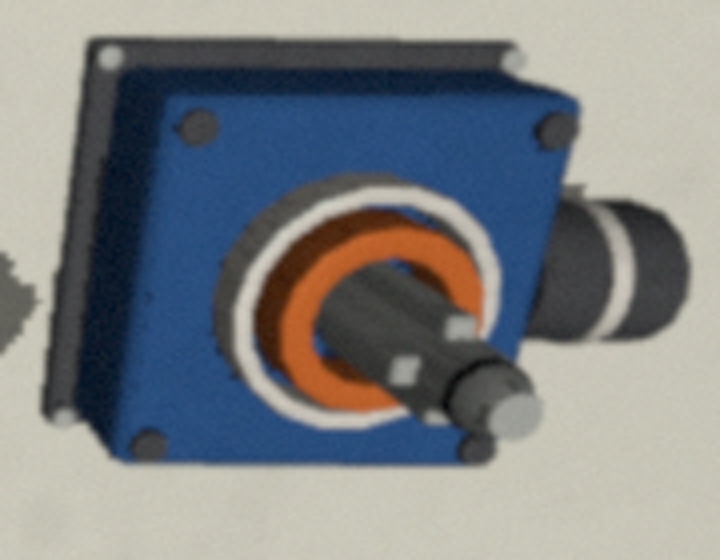

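```bash
python3 -m jog '{"fingers":[-1,-1,-1,-1,-1,-1,-1,-1,-1,-1,-1,-1],"slide":[[18.6,12.6,0],[18.6,12.6,0],[18.6,12.6,0],[18.6,12.6,0],[18.6,12.6,0],[0,0,0],[0,0,0],[0,0,0],[0,0,0],[0,0,0],[0,0,0],[0,0,0]],"twist":[0,0,0,0,0,0.155,0.155,0.155,0.155,0.155,0,0]}' 80
python3 - <<'E'
from h import *
s=sense();w=read_camera("wrist");import pickle;pickle.dump(s,open("s7.pkl","wb"));print(s["tcp_pos"],R.from_quat(s["orientation"]).as_matrix().round(4).tolist(),s["clock"],s["opening"])
cv2.imwrite("pics/w7.png",cv2.resize(w[100:310,140:420],(800,600),interpolation=cv2.INTER_CUBIC));cv2.imwrite("pics/w7f.png",w)
E
```

```text
clock: 9.28
tcp_pos: [0.5867, -0.3418, 0.0958]
orientation: [0.927, -0.376, -0.0, 0.0]
contact_force: [0.6, 0.1, -1.2]
opening: 0.38
[ 0.58672631 -0.34183685  0.09580442] [[0.717, -0.6971, -0.0009], [-0.6971, -0.717, 0.0003], [-0.0008, 0.0004, -1.0]] 9.275 0.37953744473426904
```

View pics/w7.png

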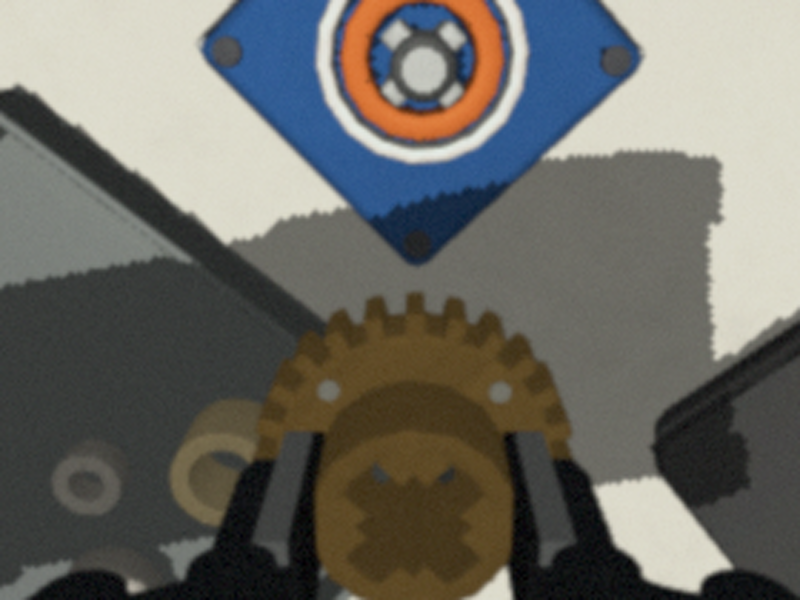

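```bash
python3 - <<'E'
from h import *
import pickle
s=pickle.load(open("s7.pkl","rb"));im=cv2.imread("pics/w7f.png");K,W=cam("wrist",s);T=R.from_quat(s["orientation"]).as_matrix();t=s["tcp_pos"]
px=lambda u,v:((u+.5)/2.857-.5+140,(v+.5)/2.857-.5+100)
tl=lambda p:T.T@(np.array(p)-t)*1000
zt=t[2]+.0315
D=[tl(ray(K,W,px(*p),zt)) for p in((328,390.5),(500,391.5))];d=D[1]-D[0];L=np.linalg.norm(d[:2])
print("dots",np.round(D,2),L,"ang",np.degrees(np.arctan2(d[1],d[0])))
for r in(22.5,):print("gear centre tool",(D[0]+D[1])/2+np.array([-d[1],d[0],0])/L*r*np.sqrt(.5))
# hub top ellipse centre
print("bore tool",tl(ray(K,W,px(414,522),t[2]+.0515)))
for n,p,z in(("tip",(424,70),.091),):print(n,tl(ray(K,W,px(*p),z)).round(2),ray(K,W,px(*p),z).round(4))
hsv=cv2.cvtColor(im,cv2.COLOR_BGR2HSV)
m=cv2.inRange(hsv,(2,100,60),(18,255,255));m[160:]=0;m[:,:250]=0;m[:,325:]=0
cs,_=cv2.findContours(m,cv2.RETR_EXTERNAL,cv2.CHAIN_APPROX_NONE);cc=max(cs,key=cv2.contourArea);print(cv2.boundingRect(cc))
P=np.array([ray(K,W,p,.052)for p in cv2.convexHull(cc)[:,0]]);e=cv2.fitEllipse((P[:,:2]*1000).astype(np.float32));print("ring",e,tl([e[0][0]/1000,e[0][1]/1000,.052]))
# housing edges
m=cv2.inRange(hsv,(100,120,30),(125,255,255))
def line(pts):
    v=cv2.fitLine(np.array(pts,np.float32)*1000,cv2.DIST_HUBER,0,.01,.01)[:2,0];return np.degrees(np.arctan2(v[1],v[0]))
lo=[];hi=[]
for u in range(220,278):
    v=np.where(m[:200,u])[0];lo.append(ray(K,W,(u,v[-1]),.036)[:2])
for u in range(295,355):
    v=np.where(m[:200,u])[0];hi.append(ray(K,W,(u,v[-1]),.036)[:2])
print("edges world deg",line(lo),line(hi))
sc=[ray(K,W,px(*p),.036) for p in((227,52),(617,60),(417,242))]
print("screws",np.round(sc,4),"diag mid",((sc[0]+sc[1])/2).round(4),"diag ang",np.degrees(np.arctan2(*(sc[1]-sc[0])[[1,0]])))
E
```

```text
dots [[-16.92 -15.93 -31.49]
 [ 14.7  -15.72 -31.52]] 31.622262980368905 ang 0.3707454829303923
gear centre tool [ -1.21564209   0.08359013 -31.50618596]
bore tool [ -1.13832423  -1.04515348 -51.49954506]
tip [  0.96 -70.56   4.77] [ 0.6366 -0.2919  0.091 ]
(259, 90, 57, 60)
ring ((636.5327758789062, -291.7639465332031), (39.7744140625, 40.01926803588867), 115.11814880371094) [  0.84270628 -70.64066629  43.77205522]
edges world deg 89.62058 -0.47886106
screws [[ 0.6005 -0.2555  0.036 ]
 [ 0.6728 -0.3287  0.036 ]
 [ 0.6004 -0.3275  0.036 ]] diag mid [ 0.6366 -0.2921  0.036 ] diag ang -45.337931733170855
```

```bash
python3 -m jog '{"fingers":[-1,-1,-1,-1,-1,-1,-1],"slide":[[0.4,-14,0],[0.4,-14,0],[0.4,-14,0],[0.4,-14,0],[0.4,-14.2,0],[0,0,0],[0,0,0]],"twist":[0.014,0,0,0,0,0,0]}' 80
python3 - <<'E'
from h import *
import pickle
s0=pickle.load(open("s7.pkl","rb"));s=sense();T=R.from_quat(s["orientation"]).as_matrix()
print((T.T@(s["tcp_pos"]-s0["tcp_pos"])*1000).round(2),s["tcp_pos"].round(4),R.from_quat(s["orientation"]).as_euler("zyx",True).round(2),s["contact_force"])
E
```

```text
clock: 10.2
tcp_pos: [0.6376, -0.2943, 0.0964]
orientation: [0.923, -0.385, -0.0, 0.0]
contact_force: [-0.9, -1.0, -2.3]
opening: 0.384
[  2.13 -69.61  -0.61] [ 0.6376 -0.2943  0.0964] [ 4.5230e+01 -2.0000e-02  1.7998e+02] [-0.94163036 -1.03164779 -2.27773121]
```

```bash
python3 -m jog '{"fingers":[-1,-1,-1,-1,-1],"slide":[[-1.25,-0.65,6],[0,0,6],[0,0,6],[0,0,4],[0,0,0]],"twist":[0,0,0,0,0]}' 80
python3 - <<'E'
from h import *
s=sense();print(s["tcp_pos"].round(4),s["contact_force"].round(2))
a=read_camera("scene");b=read_camera("side")
f=lambda im,x,y,w_,h_:cv2.resize(im[y:y+h_,x:x+w_],(400,400),interpolation=cv2.INTER_CUBIC)
cv2.imwrite("pics/z8.png",np.hstack([f(a,310,200,80,80),f(b,295,200,85,85)]))
E
```

```text
clock: 10.82
tcp_pos: [0.6374, -0.2925, 0.074]
orientation: [0.923, -0.384, -0.0, 0.0]
contact_force: [-0.2, 0.3, -1.5]
opening: 0.382
[ 0.6374 -0.2925  0.074 ] [-0.2   0.3  -1.49]
```

View pics/z8.png

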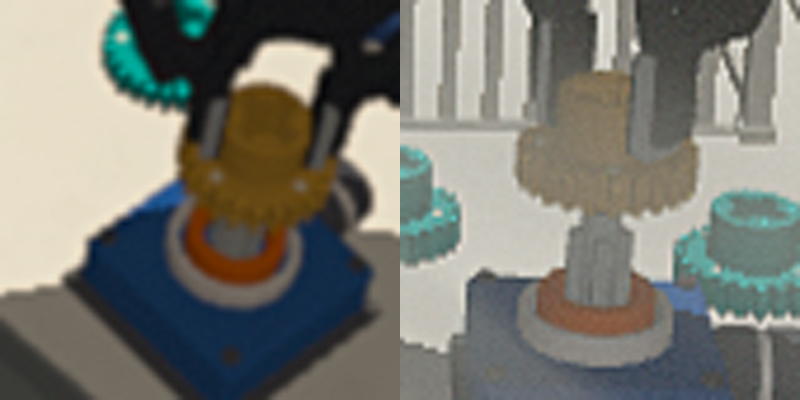

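```bash
python3 -m jog '{"fingers":[-1,-1,-1],"slide":[[0,0,4],[0,0,3],[0,0,0]],"twist":[0,0,0]}' 80; python3 -m jog '{"fingers":[-1,-1,-1],"slide":[[0,0,3],[0,0,3],[0,0,0]],"twist":[0,0,0]}' 80;
```

```text
clock: 11.3
tcp_pos: [0.6374, -0.2924, 0.067]
orientation: [0.923, -0.384, -0.0, -0.0]
contact_force: [-0.2, 1.0, -0.9]
opening: 0.383
clock: 11.68
tcp_pos: [0.6374, -0.2924, 0.0611]
orientation: [0.923, -0.384, -0.0, 0.0]
contact_force: [-0.0, -0.1, -1.4]
opening: 0.379
```

The gear is on the core with no side force. Now down onto the keys.

```bash
python3 -m jog '{"fingers":[-1,-1,-1,-1],"slide":[[0,0,2],[0,0,2],[0,0,2],[0,0,1]],"twist":[0,0,0,0]}' 80; python3 -m jog '{"fingers":[-1,-1,-1],"slide":[[0,0,2],[0,0,2],[0,0,0]],"twist":[0,0,0]}' 80;
```

```text
clock: 12.18
tcp_pos: [0.6376, -0.2924, 0.0542]
orientation: [0.923, -0.384, -0.0, 0.0]
contact_force: [-0.7, 1.1, -1.6]
opening: 0.385
clock: 12.55
tcp_pos: [0.6375, -0.2924, 0.0502]
orientation: [0.923, -0.384, -0.0, 0.0]
contact_force: [-0.3, 0.3, -1.2]
opening: 0.379
```

It meshed with no resistance: the underside is about 6 mm below the key tops. Sliding home.

```bash
python3 -m jog '{"fingers":[-1,-1,-1,-1,-1],"slide":[[0,0,3],[0,0,4],[0,0,4],[0,0,3],[0,0,0]],"twist":[0,0,0,0,0]}' 100; python3 -m jog '{"fingers":[-1,-1,-1,-1],"slide":[[0,0,2],[0,0,2],[0,0,1],[0,0,0]],"twist":[0,0,0,0]}' 100;
```

```text
clock: 13.18
tcp_pos: [0.6374, -0.2924, 0.036]
orientation: [0.923, -0.384, -0.0, 0.0]
contact_force: [-0.2, -0.3, -0.5]
opening: 0.376
clock: 13.68
tcp_pos: [0.6378, -0.2926, 0.0318]
orientation: [0.923, -0.384, 0.0, -0.0]
contact_force: [-1.7, 1.0, 6.4]
opening: 0.376
```

```bash
python3 -m jog '{"fingers":[-1,-1,-1],"slide":[[0,0,1],[0,0,1],[0,0,0]],"twist":[0,0,0]}' 100; python3 -m jog '{"fingers":[-1,-1,-1],"slide":[[0,0,1],[0,0,1],[0,0,0]],"twist":[0,0,0]}' 100;
```

```text
clock: 14.05
tcp_pos: [0.6378, -0.2926, 0.0299]
orientation: [0.923, -0.384, 0.0, -0.0]
contact_force: [-2.4, 0.9, 6.2]
opening: 0.376
clock: 14.42
tcp_pos: [0.6378, -0.2926, 0.0286]
orientation: [0.923, -0.384, 0.0, -0.0]
contact_force: [-5.8, 3.0, 17.0]
opening: 0.375
```

```bash
python3 -m jog '{"fingers":[-1,-1,-1],"slide":[[0,0,0.7],[0,0,0],[0,0,0]],"twist":[0,0,0]}' 100
python3 - <<'E'
from h import *
s=sense();print(s["tcp_pos"].round(4),s["contact_force"].round(2),s["opening"])
a=read_camera("scene");b=read_camera("side");s=sense();print(s["contact_force"].round(2))
f=lambda im,x,y,w_,h_:cv2.resize(im[y:y+h_,x:x+w_],(400,400),interpolation=cv2.INTER_CUBIC)
cv2.imwrite("pics/z9.png",np.hstack([f(a,320,210,70,70),f(b,300,225,75,75)]));cv2.imwrite("pics/scene9.png",a)
E
```

```text
clock: 14.8
tcp_pos: [0.6379, -0.2926, 0.0286]
orientation: [0.923, -0.384, 0.0, -0.0]
contact_force: [-10.2, 4.8, 26.1]
opening: 0.377
[ 0.6379 -0.2926  0.0286] [-10.17   4.82  26.08] 0.3767353540764191
[-9.11  4.97 26.  ]
```

View pics/z9.png

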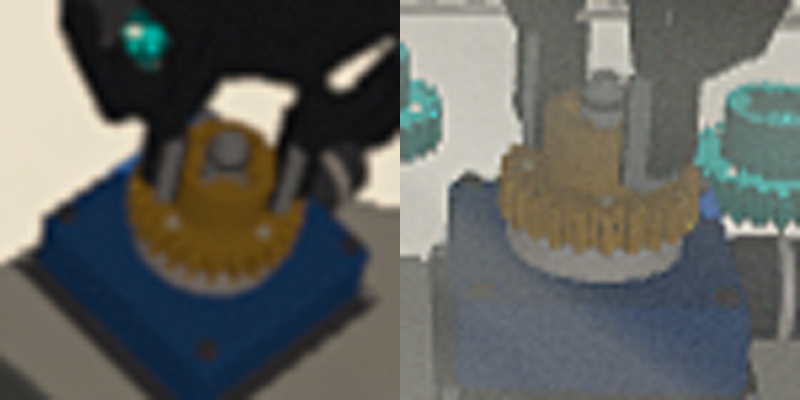

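View pics/scene9.png

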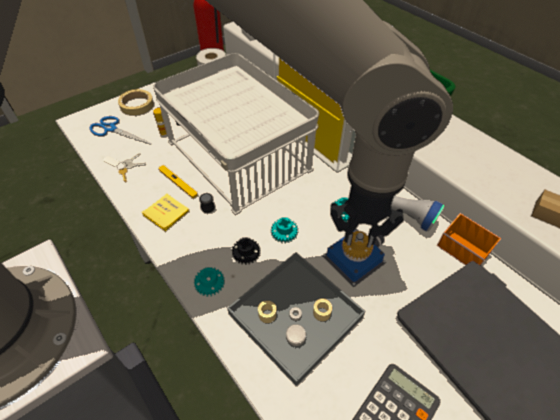

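The gear is flush on the rim with no orange showing, the shaft tip stands clear through the bore, and the TCP stopped moving while the push rose from 17 to 26 N. The other bin parts look unmoved. Handing in.

```bash
python3 -c "
from rig import *
print(job_done());print(sense()['contact_force'],sense()['opening'])"
```

```text
the job is handed in; nothing more can be done
None
the job is handed in; nothing more can be done
```

The brass gear is home on the drive shaft, and I handed in with the gripper still holding it down (100 N grip, about 26 N of downward push). I lifted it by the hub, turned it about 45° and slid it over the keys. It meshed first time with no measurable resistance.

**Last checks before handing in (14.8 s on the clock):**
- **Seated:** the push rose from 17 to 26 N while the tool height stayed at 28.6 mm. That matches the height I expected for the gear flush on the rim.
- **In the pictures:** the gear sits on the rim with no orange ring showing. The other bin parts look unmoved by eye; I did not measure them.

**What disagreed or went wrong:**
- **Missed first grasp:** the real fingertips sit about 33 mm behind the reported TCP, so the fingers first closed in the air above the hub without touching anything. I corrected for this from the camera views.
- **Side load:** there is about 11 N of sideways force at the final press, so the gear is probably leaning lightly against the shaft, within its clearance.
- **Off-centre reading:** before the final descent, one side view suggested the gear was 1–2 mm off centre. It slid on freely all the same.
- **After hand-in:** the tool gave no further readings, so I have no check from after that point.

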